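# Close and fasten the control box door, then hold it pressed on its new seal

### The job

The control box on the repair bench has just had a new stick-on foam seal. Lower its hinged door closed without slamming it, turn the black quarter-turn fastener clockwise until its slot lines up with the two index ribs on the door, then press the fastened door down flush against the box with the fingers and finish still holding it pressed there. Leave the other things on the bench where they are.

Things in the scene. Friction and masses are not known exactly. Their poses are not given: they have to be found in the camera images.
- control_box: Grey steel wall box (pump controller) lying on its back on a 2 mm rubber mat, 300 x 240 mm; fixed, does not shift. Box 250 mm along its x, 200 mm along its y; rim 102 mm above the bench. Origin: on the bench under the box's centre, z up. The hinge line runs along the box's x at y = +100, z = 106 mm; the closed door's free (fastener) edge is at y = -104. Contents stay below the rim.
- door_hinge (a point): Middle of the hinge line, axes of the box. With the door at angle q, a door point r from the hinge lies r cos q towards -y and r sin q up from here; the door's outward normal is (0, sin q, cos q). Door: steel skin 3 mm thick, its inner face on the hinge line, 258 mm along x, reaching 204 mm from the hinge, edges folded 12 mm inwards.
- door_edge (a point): Point on the door's outer face at the middle of its free edge, 200 mm from the hinge. Axes of the door: x along the hinge, y from the free edge towards the hinge, z out of the outer face. When the door is shut the outer face is level, 109 mm above the bench.
- door (a joint): Door angle, rad: 0 = flush, seal squeezed; grows as the free edge rises, to 1.75. A friction hinge holds it where it stands above about 0.9; lower it may sink slowly. It meets the foam seal at 0.021; let go, it stays about 0.01 (2 mm at its edge) or more proud. Beside the fastener about 8 to 12 N press it flush, more nearer the hinge; at 0 it is hard against its stop.
- latch (a joint): Fastener angle, rad: 0 = open, wing and slot parallel to the door's free edge; grows clockwise seen from outside; 1.571 = end stop, slot in line with the ribs. Takes about 0.1 N m, somewhat more in the last half, where its cam runs up a ramp under the frame and draws the door in. Fastens only with the door on its seal (below 0.03); turned before, it lands on the frame and the door stays open.
- latch_wing (a point): Middle of the fastener's black wing, on its axis: 165 mm from the hinge, mid-length of the door, 12 mm above the outer face. Wing 38 mm long (point x), 12 mm wide (point y), from 3 to 21 mm above the outer face, coin slot along its top, on a rosette 38 mm across, 3 mm high. Its z: the door's outward normal. The two index ribs lie 27 mm either side of the axis, on the line square to the free edge.
- toaster: Black four-slice toaster, 190 x 300 x 190 mm, loose, origin at the centre of its underside. Leave alone.
- spray_can: Standing spray can, 60 mm across, 190 mm tall, loose, origin at the centre of its base. Leave alone.
- screwdriver: Screwdriver lying on the bench, 210 mm long, loose. Leave alone.
- multimeter: Yellow multimeter lying face up, 150 x 78 x 36 mm, loose, origin at the centre of its underside. Leave alone.

How it is judged:
On the way, in this order (a step that is already met when the one before it is completed fails the run):
1. the door is down on its seal with the fastener still open (value of joint door below 0.03 rad and value of joint latch below 0.5 rad), for 0.2 s.
2. the fastener is turned until its slot lines up with the ribs, the door staying shut (value of joint door below 0.03 rad and value of joint latch above 1.42 rad), for 0.2 s.
At the end, for the whole second after the job is handed in: The fastener is turned to within about 8 degrees of its aligned end stop, the door is flush (within 0.006 rad, about 1.2 mm at its free edge) and the fingers are still pressing on it (more than 4 N) through the last second (value of joint latch above 1.42 rad and value of joint door below 0.006 rad and contact force between the fingers and control_box above 4 N); the arm keeps its last pose, push and grip.
It fails at once if the door is slammed (closing faster than 2.5 rad/s, 0.5 m/s at its edge) (velocity of joint door below -2.5 rad/s).
It fails at once if a bystander is moved more than 30 mm (distance of any of toaster, spray_can, screwdriver, multimeter from where it was at the start of the episode above 0.03 m).
It also fails if it takes over 69 s, if anything falls off the work surface, if the arm or the gripper's body presses on something with over 40 N, if the wrist force passes 120 N, or if a joint passes its speed limit or range.

### The arm

A 6-joint arm with a two-finger parallel gripper is mounted at the origin on the work surface. World frame = base frame: x ahead of the robot, y to its left, z up, the work surface at z = 0. Lengths are in m, angles in rad, forces in N, time in s.
With the tool pointing down it reaches from about 0.3 to 0.775 m from the base axis. Payload 14.6 kg.
Tool frame: the origin (TCP) lies midway between the tips of the shut fingers; the grasp point (between the pads) lies 19 mm behind it (manip.tcp_to_grasp is the distance from the TCP to the grasp point, in m); z points along the fingers, y is the line along which they close (so a half turn about z gives the same grasp; the last joint's range is limited). The gripper opens to 85 mm and grips with 20 to 120 N. Pads are 22 mm wide; open, the fingers measure 114 mm over their backs; the gripper's body (76 mm by 85 mm) begins 54 mm behind the grasp point. The pads swing forward as they close: fully open they stand 13 mm farther back than shut.
Start: joints at [1.13, 0.3, 1.521, -0, 1.321, -0.067], TCP at [0.201, 0.512, 0.231] pointing down, gripper open.
Joint ranges: [-3.03, 3.03], [-0.79, 2.21], [0.23, 2.52], [-1.04, 4.18], [0, 3.07], [-2.55, 2.55]. Speed limits (rad/s): [2.22, 2.22, 2.57, 3.14, 3.14, 3.14].

### API

Orientations are given as [roll, pitch, yaw] about the fixed x, y, z axes, in that order (R = Rz(yaw) Ry(pitch) Rx(roll)).
In Python, from bench import manip, read_camera, ticket, spot_in, mark_of gives the robot as it stands.
- The arm moves only by the tool apply_moves, never from a script. Its argument "moves" is a list of rows, each an object of numbers: "dx", "dy", "dz": the shift along the tool's x, y, z in m; "roll": the turn about the tool's z in rad. A call has 1 to 8 rows; each row is the pose to reach, as a shift and turn from the pose commanded when the call began, along the tool's axes at that moment; what a row does not reach only later rows make up. A row lasts 1/12 s, in which the tool goes at most 41.7 mm and 7.16 degrees, less where a joint would pass 70% of its speed; a pose out of reach is approached as far as the arm can. A call with a gripper value outside its range is refused whole. "gripper" is the closure, from 0 (fully open) to 1 (shut), set as the call begins (left out, the last holds). The fingers move at their own pace and stop on an object; "newtons" is the grip in N (left out, the last holds). Time passes only in rows, so rows that repeat a pose let the fingers close. It gives the time, the measured TCP pose, the force, the opening and the grip force at its end, in the units of the state.
- manip.observe(): the state, without advancing time (a new reading comes with each control period).
- read_camera(name): name is "scene" or "side" or "wrist"; returns a dict with "pixels" (480x640x3 uint8, red, green, blue), "z_map" (480x640 float32, m along the optical axis (not along the pixel's ray), 0 where there is no reading), "intrinsics" (3x3 intrinsics, pixels), "k1" (the pictures are not rectified: a ray, as slopes to the right and down, at radius r is drawn at 1 + k1 r^2 times it, then the intrinsics apply), "R" (3x3) and "t" (3): a world point X has camera coordinates R X + t; the wrist camera has in their place "hand_eye" (4x4, takes a point from camera to tool coordinates, whose origin is the TCP and whose axes are the flange's). Camera axes: x right, y down, z forward; pixel columns grow to the right and rows downward; lengths in m; the calibration is good to about 2 mm. A picture is of the moment at which its call begins: read the wrist's pose just before it.
- ticket.job_done(): hands the job in; it is judged then, once.
Trained networks look in a picture, given as the dict that the camera call returned (one of the last four; its "shot" number tells which), for a name from the list of things; names that differ only in an ending like _2 or _b are one class to them, and where a whole thing is asked for, a point or a joint stands for the part that bears it (a point fixed in the world has none). Each returns a list of dicts, best first, with "p" (0 to 1); they miss things now and then, are a little off and sometimes report something else, mostly with a low value. They report only what shows in the picture. A call takes as long as a camera call.
- spot_in(target, picture): "box" ([left, top, width, height] in pixels, round what is visible of it).
- mark_of(target, picture): "xy" ([column, row] in pixels: a listed point, or the origin of a listed thing).
The state is a dict: "clock": time; "joint_pos": joint angles; "qvel": joint speeds; "joint_efforts": joint torques, N m; "ee_pos": TCP position; "tcp_rot": TCP orientation; "force": force on the tool from outside, world axes, zero at the start; "moment": the same for the moment, N m; "finger_gap": finger opening in m; "gripper_force": force on a finger pad.
Only numpy, scipy, OpenCV 4.12 (cv2) and the standard library are available. Lean on these libraries where they do the work, as an engineer would, in place of code of your own. Each camera call takes 0.05 s, during which the arm holds its last target. There are 200 camera calls.

## Working session

There is one attempt and no reset: what is moved stays moved. The work goes in short steps, Python scripts to look and compute and a tool call to move; the robot and the scene stay as the last step left them, time stands still between calls to the robot, and variables do not carry over. Pictures are saved under pics/ and viewed, at most 10 in all, crops included, and the job is handed in when it is done.

Besides the shell and the picture viewer there is one more tool, called after "Call:" as name(argument=value, ...), one argument or row to a line, values as JSON. apply_moves: Moves the arm, as the interface text tells. Its arguments: {"type":"object","properties":{"moves":{"type":"array","items":{"type":"object","properties":{"dx":{"type":"number"},"dy":{"type":"number"},"dz":{"type":"number"},"roll":{"type":"number"}}}},"gripper":{"type":"number"},"newtons":{"type":"number"}},"required":["moves"]}

```bash
mkdir -p pics; cat > h.py <<'E'
import numpy as np, cv2
from bench import manip, read_camera, ticket, spot_in, mark_of
from scipy.spatial.transform import Rotation as Ro
def ray(c,uv):
    K=c["intrinsics"]; d=cv2.undistortPoints(np.array([[uv]],float),np.array(K,float),np.array([c["k1"],0,0,0,0.]))[0,0]
    return np.array([d[0],d[1],1.])
def cam2w(c,st=None):
    if "R" in c:
        R=np.array(c["R"]);return R.T,-R.T@np.array(c["t"])
    H=np.array(c["hand_eye"]);T=Ro.from_euler('xyz',st["tcp_rot"]).as_matrix()
    return T@H[:3,:3],T@H[:3,3]+np.array(st["ee_pos"])
def pt(c,uv,st=None,z=None):
    u,v=int(round(uv[0])),int(round(uv[1]))
    if z is None:
        w=np.array(c["z_map"])[max(0,v-2):v+3,max(0,u-2):u+3];w=w[w>0];z=np.median(w) if w.size else np.nan
    R,t=cam2w(c,st);return R@(ray(c,uv)*z)+t
def save(c,n): cv2.imwrite(f"pics/{n}.png",np.array(c["pixels"])[:,:,::-1])
E
python3 - <<'E'
from h import *
st=manip.observe();print(st)
for n in ["scene","side"]:
    c=read_camera(n);save(c,n+"0")
    R,t=cam2w(c);print(n,"cam at",t.round(3))
    for k in ["control_box","door_hinge","door_edge","latch_wing","toaster","spray_can","screwdriver","multimeter"]:
        m=mark_of(k,c)
        for x in m[:1]: print(k,round(x["p"],2),np.round(x["xy"]),pt(c,x["xy"]).round(3))
a=cv2.imread("pics/scene0.png");b=cv2.imread("pics/side0.png")
cv2.imwrite("pics/both0.png",cv2.resize(np.vstack([a,b]),(400,600)) if 0 else cv2.resize(np.hstack([a,b]),(800,300)))
E
```

```text
{'clock': 0.0, 'joint_pos': array([ 1.13041302e+00,  3.00471825e-01,  1.52163214e+00, -5.07070866e-06,
        1.32070176e+00, -6.66157732e-02]), 'qvel': array([ 1.18243183e-04, -1.80740241e-03,  8.85872953e-04,  5.75100010e-04,
        3.85959296e-04,  2.88540992e-05]), 'joint_efforts': array([ 1.30152119e-03, -5.43483531e+01, -3.61809361e+01,  7.50178629e-06,
        3.67651577e-03, -1.64126624e-05]), 'ee_pos': array([0.20072242, 0.51179218, 0.23069932]), 'tcp_rot': array([-3.14038195e+00, -7.58494184e-05,  2.76782634e+00]), 'force': array([-1.13478821, -0.58477869, -0.01625714]), 'moment': array([-0.03679565, -0.05259945,  0.05851807]), 'gripper_force': 0.0, 'finger_gap': 0.08557886035957431}
scene cam at [1.178 0.6   1.183]
control_box 0.94 [324. 290.] [0.651 0.162 0.182]
door_hinge 0.87 [359. 275.] [0.515 0.172 0.116]
door_edge 0.75 [330. 224.] [0.543 0.085 0.282]
latch_wing 0.73 [340. 235.] [0.542 0.115 0.265]
toaster 0.6 [321. 289.] [0.593 0.104 0.068]
spray_can 0.82 [194. 182.] [ 0.539 -0.533  0.035]
screwdriver 0.61 [268. 173.] [ 0.309 -0.404  0.003]
multimeter 0.93 [199. 224.] [ 0.649 -0.37   0.03 ]
side cam at [ 0.003 -0.661  1.145]
control_box 0.65 [314. 243.] [0.53  0.058 0.015]
door_hinge 0.55 [289. 204.] [0.431 0.036 0.278]
door_edge 0.97 [313. 176.] [0.554 0.099 0.263]
latch_wing 0.63 [307. 180.] [0.533 0.098 0.261]
toaster 0.78 [210. 178.] [0.368 0.429 0.104]
spray_can 0.94 [452. 404.] [ 0.497 -0.567  0.046]
screwdriver 0.56 [349. 401.] [ 0.302 -0.407  0.021]
multimeter 0.97 [440. 333.] [ 0.616 -0.413  0.039]
```

View pics/scene0.png

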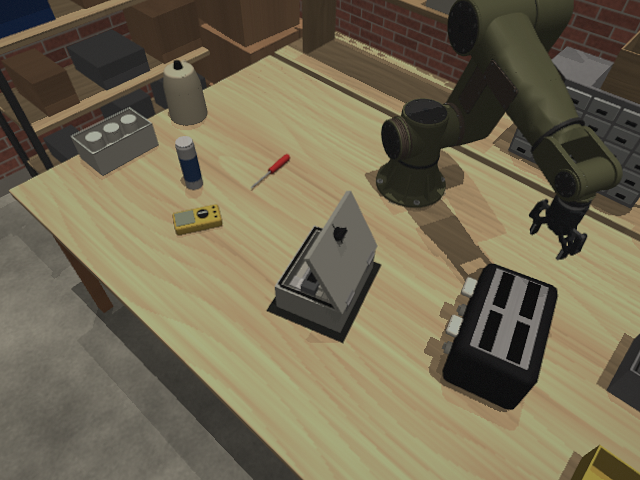

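View pics/side0.png

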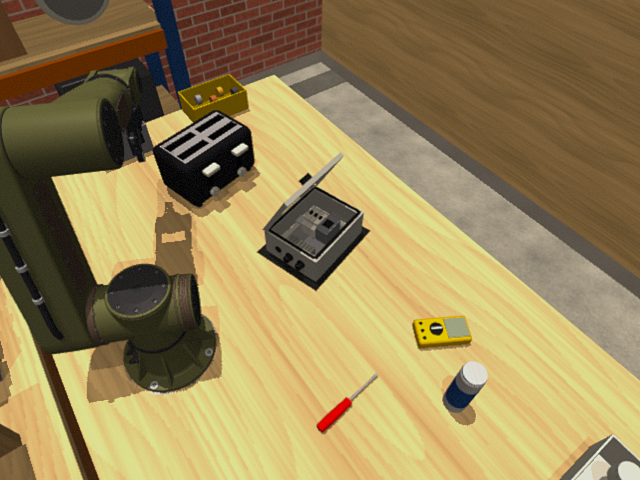

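The scene picture shows the box at about (325,270) with its door half open, the outer face toward the toaster and the fastener at (340,235). The side view shows the box open at (315,230) and the door's free edge at (340,157). Next I'll fit the door plane from depth.

```bash
cat > fit.py <<'E'
from h import *
def cloud(c,st=None,box=None):
    z=np.array(c["z_map"]);l,t,w,h=box
    u,v=np.meshgrid(np.arange(l,l+w),np.arange(t,t+h));u=u.ravel();v=v.ravel();zz=z[v,u];k=zz>0
    d=cv2.undistortPoints(np.stack([u[k],v[k]],1).astype(float)[:,None],np.array(c["intrinsics"],float),np.array([c["k1"],0,0,0,0.]))[:,0]
    R,t0=cam2w(c,st);return (np.c_[d,np.ones(len(d))]*zz[k,None])@R.T+t0, np.stack([u[k],v[k]],1)
def fit(c,seed,st=None,box=(260,180,130,170)):
    P,uv=cloud(c,st,box)
    s=P[(np.hypot(*(uv-seed).T)<12)]
    best=None;rng=np.random.default_rng(0)
    Q=P[(P[:,2]>0.13)]
    for _ in range(800):
        a=Q[rng.choice(len(Q),3,False)];n=np.cross(a[1]-a[0],a[2]-a[0]);L=np.linalg.norm(n)
        if L<1e-4: continue
        n/=L;i=abs((Q-a[0])@n)<.004
        if best is None or i.sum()>best.sum(): best=i
    for _ in range(3):
        m=Q[best].mean(0);n=np.linalg.svd(Q[best]-m,full_matrices=False)[2][2]; best=abs((Q-m)@n)<.004
    if n[2]<0:n=-n
    q=np.arctan2(np.hypot(n[0],n[1]),n[2]);by=np.array([n[0],n[1],0])/np.hypot(n[0],n[1]);bx=np.array([by[1],-by[0],0])
    D=Q[best];e=D@bx;r_dir=-np.cos(q)*by+np.sin(q)*np.array([0,0,1])
    xm=(np.percentile(e,1)+np.percentile(e,99))/2
    # hinge point: n.(m-H)=.003, z=.106, bx.H=xm
    H=np.linalg.solve(np.array([n,bx,[0,0,1]]),[n@m-.003,xm,.106])
    return dict(q=q,by=by,bx=bx,H=H,w=np.percentile(e,99)-np.percentile(e,1),rmax=np.percentile((D-H)@r_dir,99),n=n,r=r_dir,N=len(D))
E
python3 - <<'E'
from fit import *
c=read_camera("scene");f=fit(c,[340,225]);print(f)
H,r,n=f["H"],f["r"],f["n"]
print("yaw by",np.arctan2(f["by"][1],f["by"][0]));print("wing",H+.165*r+.015*n,"edge",H+.2*r+.003*n)
print("closed wing",H-.165*f["by"]+[0,0,.015])
print("box origin",H-.1*f["by"])
def proj(c,X):
    R=np.array(c["R"]);p=R@X+np.array(c["t"]);return cv2.projectPoints(p[None],np.zeros(3),np.zeros(3),np.array(c["intrinsics"],float),np.array([c["k1"],0,0,0,0.]))[0].ravel()
s=read_camera("side")
for cc in (c,s):
    im=np.array(cc["pixels"])[:,:,::-1].copy()
    for rr in (0,.204):
        for x in (-.129,.129): cv2.circle(im,tuple(int(k) for k in proj(cc,H+x*f["bx"]+rr*r+.003*n)),2,(0,0,255),-1)
    cv2.circle(im,tuple(int(k) for k in proj(cc,H+.165*r+.024*n)),2,(0,255,0),-1)
    for x in(-.125,.125):
        for y in (0,-.2): cv2.circle(im,tuple(int(k) for k in proj(cc,H+x*f["bx"]+y*f["by"]+[0,0,-.004])),2,(255,0,255),-1)
    cc["im"]=cv2.resize(im[130:350,230:400],None,fx=2.3,fy=2.3)
cv2.imwrite("pics/chk.png",np.hstack([c["im"],s["im"]]))
E
```

```text
{'q': np.float64(1.07834685116686), 'by': array([-0.28698818,  0.95793412,  0.        ]), 'bx': array([0.95793412, 0.28698818, 0.        ]), 'H': array([0.51488105, 0.17437477, 0.106     ]), 'w': np.float64(0.25543463940485606), 'rmax': np.float64(0.20360543047683197), 'n': array([-0.2528875 ,  0.84410993,  0.47278573]), 'r': array([ 0.13568391, -0.45289758,  0.88117743]), 'N': 3714}
yaw by 1.8618775974687338
wing [0.53347559 0.11230831 0.25848606] edge [0.54125917 0.08632758 0.28365384]
closed wing [0.5622341  0.01631564 0.121     ]
box origin [0.54357987 0.07858135 0.106     ]
```

View pics/chk.png

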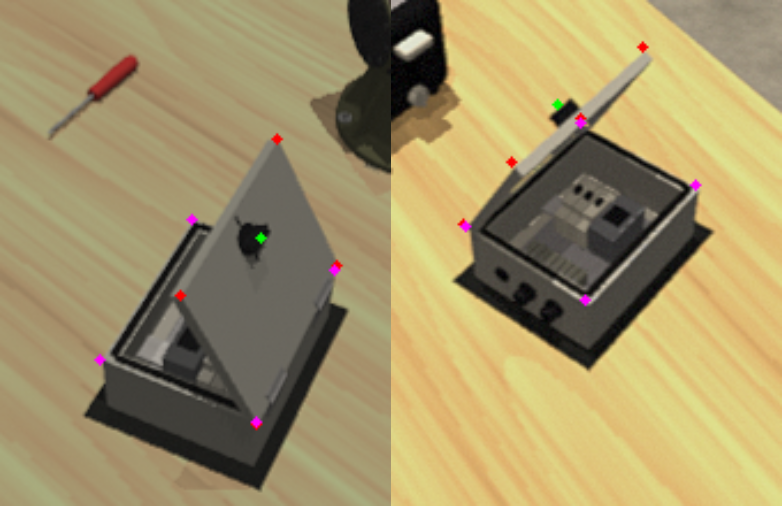

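The fit matches the outlines to a few mm: the width comes out at 255 mm and the reach at 204 mm, and q = 1.08. I'll approach the outer face with the fingers shut.

Call:
apply_moves(
  moves=[
    {"dz":-0.04,"roll":-0.12},
    {"dz":-0.08,"roll":-0.24},
    {"dx":-0.03,"dy":-0.02,"dz":-0.1,"roll":-0.36},
    {"dx":-0.06,"dy":-0.04,"dz":-0.1,"roll":-0.48},
    {"dx":-0.09,"dy":-0.06,"dz":-0.1,"roll":-0.6},
    {"dx":-0.12,"dy":-0.08,"dz":-0.1,"roll":-0.665},
    {"dx":-0.155,"dy":-0.1,"dz":-0.1,"roll":-0.665},
    {"dx":-0.19,"dy":-0.125,"dz":-0.1,"roll":-0.665},
  ],
  gripper=1,
  newtons=40,
)

```text
schema error: expected keys dx, dy, dz, roll
```

```bash
cat >> h.py <<'E'
H=np.array([.5149,.1744,.106]);by=np.array([-.287,.958,0]);bx=np.array([.958,.287,0]);Z=np.array([0,0,1.])
def C(q,r,a,h): return H+a*bx+r*(-np.cos(q)*by+np.sin(q)*Z)+.003*(np.sin(q)*by+np.cos(q)*Z)+h*by
def rel(X):
    s=manip.observe();T=Ro.from_euler('xyz',s["tcp_rot"]).as_matrix();return (T.T@(X-np.array(s["ee_pos"]))).round(4)
def stat():
    s=manip.observe();print({k:np.round(s[k],3) for k in("clock","ee_pos","tcp_rot","force","finger_gap")},"box coords",np.round([(s["ee_pos"]-H)@bx,(s["ee_pos"]-H)@by],4),"j6",round(s["joint_pos"][5],2))
E
python3 - <<'E'
from h import *
stat();print(rel(C(1.078,.17,-.06,.06)))
E
```

```text
{'clock': np.float64(1.0), 'ee_pos': array([0.201, 0.512, 0.231]), 'tcp_rot': array([3.142, 0.   , 2.768]), 'force': array([ 0.481, -0.435, -0.347]), 'finger_gap': np.float64(0.085)} box coords [-0.204   0.4136] j6 -0.07
[-0.3794 -0.2507 -0.0259]
```

All four keys are needed in every row.

Call:
apply_moves(
  moves=[
    {"dx":0,"dy":0,"dz":-0.04,"roll":-0.12},
    {"dx":0,"dy":0,"dz":-0.08,"roll":-0.24},
    {"dx":-0.03,"dy":-0.02,"dz":-0.1,"roll":-0.36},
    {"dx":-0.06,"dy":-0.04,"dz":-0.1,"roll":-0.48},
    {"dx":-0.09,"dy":-0.06,"dz":-0.1,"roll":-0.6},
    {"dx":-0.12,"dy":-0.08,"dz":-0.1,"roll":-0.665},
    {"dx":-0.15,"dy":-0.1,"dz":-0.1,"roll":-0.665},
    {"dx":-0.18,"dy":-0.12,"dz":-0.1,"roll":-0.665},
  ],
  gripper=1,
  newtons=40,
)

```text
clock: 1.67
ee_pos: [0.3252, 0.333, 0.3315]
tcp_rot: [3.141, 0.0, -2.85]
force: [0.4, -0.8, 0.8]
finger_gap: 0.0001
gripper_force: 0.0
```

```bash
python3 - <<'E'
from h import *
stat();print(rel(C(1.078,.17,-.06,.06)))
E
```

```text
{'clock': np.float64(1.667), 'ee_pos': array([0.325, 0.333, 0.331]), 'tcp_rot': array([ 3.141,  0.   , -2.85 ]), 'force': array([ 0.409, -0.765,  0.841]), 'finger_gap': np.float64(0.0)} box coords [-0.1362  0.2064] j6 -1.14
[-0.076  -0.2243  0.0743]
```

Call:
apply_moves(
  moves=[
    {"dx":-0.013,"dy":-0.03,"dz":0,"roll":0},
    {"dx":-0.026,"dy":-0.06,"dz":0,"roll":0},
    {"dx":-0.039,"dy":-0.09,"dz":0.02,"roll":0},
    {"dx":-0.052,"dy":-0.12,"dz":0.04,"roll":0},
    {"dx":-0.065,"dy":-0.15,"dz":0.06,"roll":0},
    {"dx":-0.076,"dy":-0.18,"dz":0.074,"roll":0},
    {"dx":-0.076,"dy":-0.205,"dz":0.074,"roll":0},
    {"dx":-0.076,"dy":-0.22,"dz":0.074,"roll":0},
  ],
)

```text
clock: 2.33
ee_pos: [0.4611, 0.1434, 0.2562]
tcp_rot: [-3.141, -0.002, -2.852]
force: [0.2, -0.3, 0.2]
finger_gap: -0.0001
gripper_force: 0.0
```

```bash
python3 - <<'E'
from h import *
stat()
for q in (1.078,1.0,.92,.84,.76,.68,.6,.52,.44,.36,.28,.2,.12,.05,.02): print(q,rel(C(q,.17,-.06,.012)))
c=read_camera("scene");save(c,"s1");im=cv2.imread("pics/s1.png")[120:360,220:460];cv2.imwrite("pics/s1c.png",cv2.resize(im,None,fx=2,fy=2))
E
```

```text
{'clock': np.float64(2.333), 'ee_pos': array([0.461, 0.143, 0.256]), 'tcp_rot': array([-3.141e+00, -2.000e-03, -2.852e+00]), 'force': array([ 0.191, -0.34 ,  0.167]), 'finger_gap': np.float64(-0.0)} box coords [-0.0605 -0.0143] j6 -1.63
1.078 [-0.0005 -0.0515 -0.0009]
1.0 [-0.0006 -0.0631  0.0056]
0.92 [-0.0006 -0.0743  0.0132]
0.84 [-0.0006 -0.085   0.0217]
0.76 [-0.0007 -0.0949  0.031 ]
0.68 [-0.0007 -0.104   0.041 ]
0.6 [-0.0007 -0.1123  0.0518]
0.52 [-0.0008 -0.1198  0.0632]
0.44 [-0.0008 -0.1263  0.0751]
0.36 [-0.0008 -0.1318  0.0876]
0.28 [-0.0009 -0.1363  0.1004]
0.2 [-0.0009 -0.1397  0.1135]
0.12 [-0.0009 -0.1421  0.1269]
0.05 [-0.0009 -0.1434  0.1388]
0.02 [-0.001  -0.1436  0.1439]
```

View pics/s1c.png

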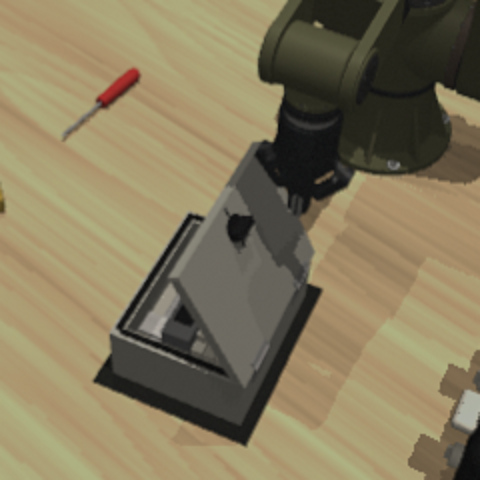

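The fingers (crop 295,205) stand in front of the door's upper outer face, to the robot side of the fastener (240,225). I'll push along the arc.

Call:
apply_moves(
  moves=[
    {"dx":0,"dy":-0.03,"dz":0,"roll":0},
    {"dx":0,"dy":-0.05,"dz":0,"roll":0},
    {"dx":0,"dy":-0.063,"dz":0.0055,"roll":0},
    {"dx":0,"dy":-0.074,"dz":0.013,"roll":0},
    {"dx":0,"dy":-0.085,"dz":0.0215,"roll":0},
    {"dx":0,"dy":-0.095,"dz":0.031,"roll":0},
    {"dx":0,"dy":-0.104,"dz":0.041,"roll":0},
    {"dx":0,"dy":-0.112,"dz":0.052,"roll":0},
  ],
)

```text
clock: 3.05
ee_pos: [0.4928, 0.0378, 0.2041]
tcp_rot: [-3.142, -0.0, -2.85]
force: [0.1, 0.4, 0.9]
finger_gap: -0.0002
gripper_force: 0.5
```

```bash
python3 - <<'E'
from h import *
stat()
for q in (.6,.52,.44,.36,.28,.2,.12,.05,.02): print(q,rel(C(q,.17,-.06,.012)))
E
```

```text
{'clock': np.float64(3.05), 'ee_pos': array([0.493, 0.038, 0.204]), 'tcp_rot': array([-3.142, -0.   , -2.85 ]), 'force': array([0.066, 0.404, 0.942]), 'finger_gap': np.float64(-0.0)} box coords [-0.0603 -0.1245] j6 -1.86
0.6 [-0.0003 -0.0021 -0.0003]
0.52 [-0.0003 -0.0095  0.0111]
0.44 [-0.0003 -0.016   0.023 ]
0.36 [-0.0003 -0.0215  0.0354]
0.28 [-0.0003 -0.026   0.0483]
0.2 [-0.0003 -0.0295  0.0614]
0.12 [-0.0003 -0.0319  0.0748]
0.05 [-0.0003 -0.0331  0.0867]
0.02 [-0.0003 -0.0334  0.0917]
```

Call:
apply_moves(
  moves=[
    {"dx":0,"dy":-0.0095,"dz":0.011,"roll":0},
    {"dx":0,"dy":-0.016,"dz":0.023,"roll":0},
    {"dx":0,"dy":-0.0215,"dz":0.0355,"roll":0},
    {"dx":0,"dy":-0.026,"dz":0.048,"roll":0},
    {"dx":0,"dy":-0.0295,"dz":0.0615,"roll":0},
    {"dx":0,"dy":-0.032,"dz":0.073,"roll":0},
    {"dx":0,"dy":-0.033,"dz":0.08,"roll":0},
    {"dx":0,"dy":-0.033,"dz":0.084,"roll":0},
  ],
)

```text
clock: 3.72
ee_pos: [0.5017, 0.0065, 0.1198]
tcp_rot: [3.141, -0.002, -2.851]
force: [0.4, 0.1, -0.5]
finger_gap: -0.0001
gripper_force: 0.0
```

```bash
python3 - <<'E'
from h import *
stat()
c=read_camera("side");save(c,"s2");im=cv2.imread("pics/s2.png")[120:320,200:440];cv2.imwrite("pics/s2c.png",cv2.resize(im,None,fx=2.5,fy=2.5))
E
```

```text
{'clock': np.float64(3.717), 'ee_pos': array([0.502, 0.006, 0.12 ]), 'tcp_rot': array([ 3.141e+00, -2.000e-03, -2.851e+00]), 'force': array([ 0.419,  0.102, -0.544]), 'finger_gap': np.float64(-0.0)} box coords [-0.0608 -0.1571] j6 -1.92
```

View pics/s2c.png

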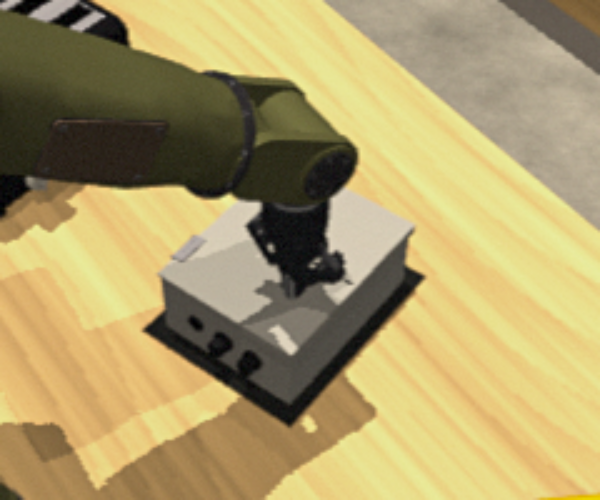

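The door is almost shut, with the fingers just above it at crop (290,285). I'll press it onto the seal.

Call:
apply_moves(
  moves=[
    {"dx":0,"dy":0,"dz":0.003,"roll":0},
    {"dx":0,"dy":0,"dz":0.006,"roll":0},
    {"dx":0,"dy":0,"dz":0.008,"roll":0},
    {"dx":0,"dy":0,"dz":0.0095,"roll":0},
    {"dx":0,"dy":0,"dz":0.0095,"roll":0},
    {"dx":0,"dy":0,"dz":0.0095,"roll":0},
    {"dx":0,"dy":0,"dz":0.0095,"roll":0},
    {"dx":0,"dy":0,"dz":0.0095,"roll":0},
  ],
)

```text
clock: 4.43
ee_pos: [0.5023, 0.0068, 0.112]
tcp_rot: [-3.141, 0.0, -2.85]
force: [0.2, -0.1, 0.2]
finger_gap: -0.0002
gripper_force: 0.0
```

Call:
apply_moves(
  moves=[
    {"dx":0,"dy":0,"dz":0.001,"roll":0},
    {"dx":0,"dy":0,"dz":0.002,"roll":0},
    {"dx":0,"dy":0,"dz":0.002,"roll":0},
    {"dx":0,"dy":0,"dz":0.002,"roll":0},
  ],
)

```text
clock: 4.77
ee_pos: [0.5023, 0.0067, 0.11]
tcp_rot: [-3.141, 0.0, -2.85]
force: [-0.9, 0.2, 3.6]
finger_gap: 0.0002
gripper_force: 1.7
```

Contact at z = 0.110, so the door is on its seal. Next I'll lift over the fastener, opening the fingers, and take a close look.

Call:
apply_moves(
  moves=[
    {"dx":0,"dy":0,"dz":-0.03,"roll":0},
    {"dx":0,"dy":0,"dz":-0.065,"roll":0},
    {"dx":0,"dy":0,"dz":-0.09,"roll":0},
    {"dx":-0.03,"dy":-0.004,"dz":-0.09,"roll":0},
    {"dx":-0.06,"dy":-0.008,"dz":-0.09,"roll":0},
    {"dx":-0.06,"dy":-0.008,"dz":-0.09,"roll":0},
    {"dx":-0.06,"dy":-0.008,"dz":-0.09,"roll":0},
  ],
  gripper=0.4,
)

```text
clock: 5.35
ee_pos: [0.5622, 0.0165, 0.1988]
tcp_rot: [3.141, -0.001, -2.85]
force: [-0.4, -0.3, -0.4]
finger_gap: 0.0512
gripper_force: 0.0
```

```bash
python3 - <<'E'
from h import *
stat()
st=manip.observe();c=read_camera("wrist");save(c,"w1")
print(np.array(c["hand_eye"]).round(3))
for k in ("latch_wing","door_edge"):
    for m in mark_of(k,c)[:1]:
        X=pt(c,m["xy"],st);print(k,m["p"],m["xy"],X.round(4),rel(X))
print([ (x["p"],x["box"]) for x in spot_in("latch_wing",c)[:1]])
R,t=cam2w(c,st)
for s in ("scene","side"):
    d=read_camera(s)
    for m in mark_of("latch_wing",d)[:1]: X=pt(d,m["xy"]);print(s,m["p"],X.round(4),rel(X))
E
```

```text
{'clock': np.float64(5.35), 'ee_pos': array([0.562, 0.016, 0.199]), 'tcp_rot': array([ 3.141e+00, -1.000e-03, -2.850e+00]), 'force': array([-0.367, -0.312, -0.431]), 'finger_gap': np.float64(0.051)} box coords [-0.     -0.1649] j6 -1.9
[[-0.001 -0.952 -0.305  0.078]
 [ 1.    -0.001 -0.    -0.002]
 [-0.    -0.305  0.952 -0.144]
 [ 0.     0.     0.     1.   ]]
latch_wing 0.76 [317.8, 247.4] [0.5605 0.0101 0.1319] [ 0.0024 -0.0057  0.0673]
door_edge 0.58 [271.2, 242.4] [ 0.5731 -0.0206  0.112 ] [-0.0009 -0.0388  0.0876]
[(0.69, [295.0, 215.0, 55.7, 65.4])]
scene 0.48 [0.562  0.0118 0.1257] [ 0.0008 -0.0044  0.0744]
side 0.59 [0.566  0.0077 0.119 ] [-0.0017 -0.0095  0.081 ]
```

View pics/w1.png

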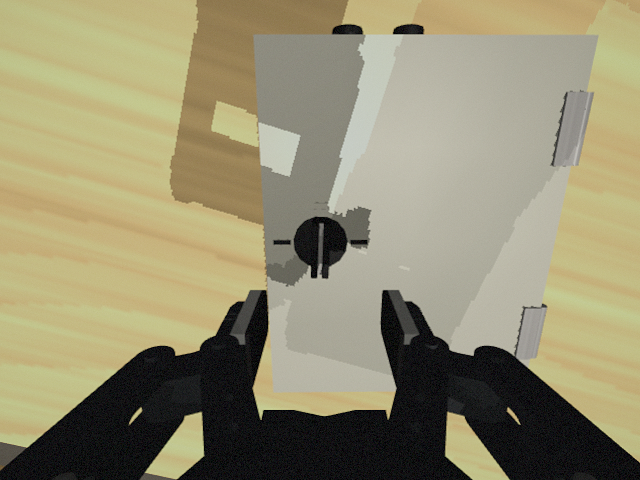

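The wrist view shows the fastener with its rosette at (320,241), wing and slot along the tool x from about (320,219) to (320,278), and the ribs at (282,242) and (359,242). The fastener is still open.

```bash
python3 - <<'E'
from h import *
st=manip.observe();c=read_camera("wrist");R,t=cam2w(c,st)
print(c["intrinsics"])
for uv,z in (((320,241),.113),((282,242),.111),((359,242),.111),((320.5,222),.131),((320.5,270),.131)):
    d=R@ray(c,uv);X=t+d*(z-t[2])/d[2];print(uv,X.round(4),rel(X))
z=np.array(c["z_map"]);
for uv in ((440,240),(285,200),(320,300)): print(uv,pt(c,uv,st).round(4))
E
```

```text
[[345.63717746   0.         324.08619112]
 [  0.         345.63717746 237.19965753]
 [  0.           0.           1.        ]]
(320, 241) [0.5621 0.0117 0.113 ] [ 0.001  -0.0044  0.087 ]
(282, 242) [ 0.5712 -0.0137  0.111 ] [-0.0003 -0.0314  0.089 ]
(359, 242) [0.5555 0.0386 0.111 ] [-0.0004  0.0232  0.089 ]
(320.5, 222) [0.544  0.0069 0.131 ] [ 0.0198 -0.0038  0.069 ]
(320.5, 270) [0.5757 0.0163 0.131 ] [-0.0133 -0.004   0.069 ]
(440, 240) [0.5377 0.0931 0.111 ]
(285, 200) [ 0.541  -0.0193  0.1121]
(320, 300) [0.6071 0.025  0.1117]
```

Call:
apply_moves(
  moves=[
    {"dx":0,"dy":-0.004,"dz":0.02,"roll":0},
    {"dx":0,"dy":-0.004,"dz":0.05,"roll":0},
    {"dx":0,"dy":-0.004,"dz":0.07,"roll":0},
    {"dx":0,"dy":-0.004,"dz":0.079,"roll":0},
    {"dx":0,"dy":-0.004,"dz":0.082,"roll":0},
    {"dx":0,"dy":-0.004,"dz":0.082,"roll":0},
    {"dx":0,"dy":-0.004,"dz":0.082,"roll":0},
  ],
)

```text
clock: 6.38
ee_pos: [0.5637, 0.0125, 0.1191]
tcp_rot: [-3.141, 0.002, -2.85]
force: [-0.9, -0.2, -0.5]
finger_gap: 0.0513
gripper_force: 0.0
```

Call:
apply_moves(
  moves=[
    {"dx":0,"dy":0,"dz":0,"roll":0},
    {"dx":0,"dy":0,"dz":0,"roll":0},
    {"dx":0,"dy":0,"dz":0,"roll":0},
    {"dx":0,"dy":0,"dz":0,"roll":0},
    {"dx":0,"dy":0,"dz":0,"roll":0},
  ],
  gripper=1,
  newtons=40,
)

```text
clock: 6.8
ee_pos: [0.5629, 0.0135, 0.1182]
tcp_rot: [3.14, 0.0, -2.85]
force: [-3.6, 8.4, 2.2]
finger_gap: 0.0108
gripper_force: 42.8
```

Call:
apply_moves(
  moves=[
    {"dx":0,"dy":0.001,"dz":0,"roll":0.1},
    {"dx":0,"dy":0.001,"dz":0,"roll":0.2},
    {"dx":0,"dy":0.001,"dz":0,"roll":0.3},
    {"dx":0,"dy":0.001,"dz":0,"roll":0.4},
    {"dx":0,"dy":0.001,"dz":0,"roll":0.5},
    {"dx":0,"dy":0.001,"dz":0,"roll":0.6},
    {"dx":0,"dy":0.001,"dz":0,"roll":0.7},
    {"dx":0,"dy":0.001,"dz":0,"roll":0.8},
  ],
)

```text
clock: 7.47
ee_pos: [0.5628, 0.013, 0.1182]
tcp_rot: [-3.141, 0.0, 2.628]
force: [-2.6, -4.0, 2.6]
finger_gap: 0.011
gripper_force: 42.9
```

```bash
python3 - <<'E'
from h import *
stat();s=manip.observe();print(s["moment"],s["gripper_force"])
E
```

```text
{'clock': np.float64(7.467), 'ee_pos': array([0.563, 0.013, 0.118]), 'tcp_rot': array([-3.141,  0.   ,  2.628]), 'force': array([-2.623, -3.994,  2.602]), 'finger_gap': np.float64(0.011)} box coords [-0.0005 -0.1684] j6 -1.1
[-0.83374915  0.54035129  0.13567092] 42.85096764564514
```

Call:
apply_moves(
  moves=[
    {"dx":0,"dy":0,"dz":0,"roll":0.1},
    {"dx":0,"dy":0,"dz":0,"roll":0.2},
    {"dx":0,"dy":0,"dz":0,"roll":0.3},
    {"dx":0,"dy":0,"dz":0,"roll":0.4},
    {"dx":0,"dy":0,"dz":0,"roll":0.5},
    {"dx":0,"dy":0,"dz":0,"roll":0.6},
    {"dx":0,"dy":0,"dz":0,"roll":0.7},
    {"dx":0,"dy":0,"dz":0,"roll":0.77},
  ],
)

```text
clock: 8.13
ee_pos: [0.5622, 0.0126, 0.1182]
tcp_rot: [-3.14, 0.001, 1.857]
force: [-7.5, -6.9, 5.0]
finger_gap: 0.0111
gripper_force: 43.3
```

Call:
apply_moves(
  moves=[
    {"dx":0,"dy":0,"dz":0,"roll":0.02},
    {"dx":0,"dy":0,"dz":0,"roll":0.04},
    {"dx":0,"dy":0,"dz":0,"roll":0.04},
    {"dx":0,"dy":0,"dz":0,"roll":0.04},
    {"dx":0,"dy":0,"dz":0,"roll":0.04},
  ],
)

```text
clock: 8.55
ee_pos: [0.5622, 0.0126, 0.1182]
tcp_rot: [-3.14, 0.001, 1.824]
force: [-7.4, -7.3, 5.4]
finger_gap: 0.0107
gripper_force: 44.7
```

```bash
python3 - <<'E'
from h import *
stat();s=manip.observe();print(s["moment"],s["gripper_force"])
E
```

```text
{'clock': np.float64(8.55), 'ee_pos': array([0.562, 0.013, 0.118]), 'tcp_rot': array([-3.140e+00,  1.000e-03,  1.824e+00]), 'force': array([-7.432, -7.253,  5.352]), 'finger_gap': np.float64(0.011)} box coords [-0.0011 -0.1685] j6 -0.29
[-1.09067485  1.3298194   0.82052752] 44.7410649061203
```

Turned 1.61 rad with the torque rising to 0.8 N m, so it is at the end stop. Release, rise and look.

Call:
apply_moves(
  moves=[
    {"dx":0,"dy":0,"dz":0,"roll":-0.038},
    {"dx":0,"dy":0,"dz":0,"roll":-0.038},
    {"dx":0,"dy":0,"dz":0,"roll":-0.038},
    {"dx":0,"dy":0,"dz":0,"roll":-0.038},
    {"dx":0,"dy":0,"dz":-0.02,"roll":-0.038},
    {"dx":0,"dy":0,"dz":-0.05,"roll":-0.038},
    {"dx":0,"dy":0,"dz":-0.08,"roll":-0.038},
    {"dx":0,"dy":0,"dz":-0.08,"roll":-0.038},
  ],
  gripper=0.5,
)

```text
clock: 9.22
ee_pos: [0.5647, 0.0135, 0.2037]
tcp_rot: [3.134, 0.003, 1.86]
force: [0.5, 0.2, 0.3]
finger_gap: 0.043
gripper_force: 0.0
```

```bash
python3 - <<'E'
from h import *
stat();c=read_camera("wrist");save(c,"w2")
E
```

```text
{'clock': np.float64(9.217), 'ee_pos': array([0.565, 0.013, 0.204]), 'tcp_rot': array([3.134e+00, 3.000e-03, 1.860e+00]), 'force': array([0.463, 0.236, 0.299]), 'finger_gap': np.float64(0.043)} box coords [ 0.0015 -0.1685] j6 -0.33
```

View pics/w2.png

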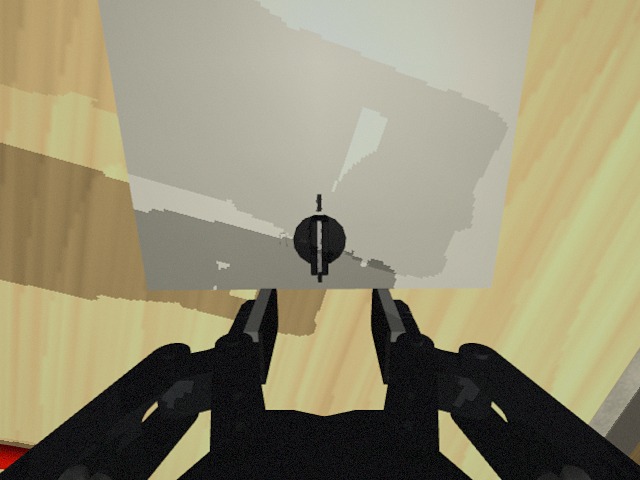

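The slot at (320,240) lines up with the ribs at (319,202) and (320,278), so the fastener is closed. Now I'll shut the fingers and press beside it.

Call:
apply_moves(
  moves=[
    {"dx":0,"dy":-0.02,"dz":0,"roll":0},
    {"dx":0,"dy":-0.045,"dz":0,"roll":0},
    {"dx":0,"dy":-0.05,"dz":0.02,"roll":0},
    {"dx":0,"dy":-0.05,"dz":0.05,"roll":0},
    {"dx":0,"dy":-0.05,"dz":0.07,"roll":0},
    {"dx":0,"dy":-0.05,"dz":0.08,"roll":0},
    {"dx":0,"dy":-0.05,"dz":0.086,"roll":0},
    {"dx":0,"dy":-0.05,"dz":0.086,"roll":0},
  ],
  gripper=1,
)

```text
clock: 9.93
ee_pos: [0.5146, -0.0008, 0.111]
tcp_rot: [-3.14, -0.001, 1.861]
force: [-0.4, 0.3, 1.1]
finger_gap: 0.0004
gripper_force: 0.0
```

Call:
apply_moves(
  moves=[
    {"dx":0,"dy":0,"dz":0.001,"roll":0},
    {"dx":0,"dy":0,"dz":0.002,"roll":0},
    {"dx":0,"dy":0,"dz":0.003,"roll":0},
    {"dx":0,"dy":0,"dz":0.003,"roll":0},
    {"dx":0,"dy":0,"dz":0.003,"roll":0},
  ],
)

```text
clock: 10.35
ee_pos: [0.5155, -0.0009, 0.1097]
tcp_rot: [3.14, 0.001, 1.861]
force: [0.6, 0.2, 6.7]
finger_gap: -0.0001
gripper_force: 3.0
```

Call:
apply_moves(
  moves=[
    {"dx":0,"dy":0,"dz":0.001,"roll":0},
    {"dx":0,"dy":0,"dz":0.002,"roll":0},
    {"dx":0,"dy":0,"dz":0.003,"roll":0},
    {"dx":0,"dy":0,"dz":0.003,"roll":0},
    {"dx":0,"dy":0,"dz":0.003,"roll":0},
  ],
)

```text
clock: 10.77
ee_pos: [0.5157, -0.0009, 0.1087]
tcp_rot: [3.139, 0.001, 1.861]
force: [-12.6, 0.4, 31.8]
finger_gap: -0.0001
gripper_force: 15.7
```

Call:
apply_moves(
  moves=[
    {"dx":0,"dy":0,"dz":0,"roll":0},
    {"dx":0,"dy":0,"dz":0,"roll":0},
    {"dx":0,"dy":0,"dz":0,"roll":0},
    {"dx":0,"dy":0,"dz":0,"roll":0},
    {"dx":0,"dy":0,"dz":0,"roll":0},
    {"dx":0,"dy":0,"dz":0,"roll":0},
  ],
)

```text
clock: 11.27
ee_pos: [0.5157, -0.0009, 0.1087]
tcp_rot: [3.139, 0.001, 1.861]
force: [-11.7, 0.9, 30.7]
finger_gap: 0.0001
gripper_force: 15.7
```

The press is steady at 31 N with the door on its stop (0.109 m).

```bash
python3 -c "
from bench import ticket
print(ticket.job_done())"
```

```text
the job is handed in; nothing more can be done
None
```

I lowered the door gently onto its seal, turned the fastener clockwise to its stop so the slot lines up with the ribs, and handed the job in with the fingers still pressing the door flush at about 31 N; the hand-in returned no verdict.

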